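# Load the soap labelling carousel and index it to the next click

## Task

Lay the green soap bar flat in the one empty nest of the round index table and let go of it. Then push the table gently round anticlockwise (seen from above), by one of its upright push pegs, to the very next position where it clicks into its detent, and leave it latched there with nothing touching it; do not shove it hard, spin it or let it run well past that click, and leave all the other soap and goods where they are.

Things in the scene. Friction and masses are not known exactly. Their poses are not given: they have to be found in the camera images.
- green_bar: the green soap bar to load, with a paper band round its middle: 64 x 40 x 28 mm, 85 g, lying flat on the table; x along its length, origin at the centre of its underside
- empty_nest (a point): centre of the floor of the empty nest on the disc, 48 mm above the work surface and 90 mm from the axis; x points radially outward, along the nest. Inside 71 x 46 mm (3 to 3.5 mm play round the bar), white walls 4 mm thick, 8 mm high. Six nests, 60 degrees apart; the other five hold bars, tops 28 mm above the nest floor
- hub_top (a point): top centre of the index table's hub, on its vertical axis, 62 mm above the work surface. The aluminium disc is 300 mm across, its top at 48 mm; dark hub 44 mm across. A blue label applicator, 92 mm high, stands just outside the rim and does not turn. The disc starts stranded between two clicks
- red_peg_top (a point): centre of the top of the red push peg, 14 mm across, 45 mm tall on the disc (top at 93 mm), 135 mm from the axis, a quarter turn clockwise (from above) from the empty nest, at the start on the robot's side. Five like steel pegs stand at the same radius, one midway between each two nests; any may be pushed
- platter (a joint): turn of the disc in rad since the start, positive anticlockwise. Drag about 1 N at a peg. The next click, unseen (under the disc), is 0.48 to 0.92 rad on, varying. 0.18 rad before it the push needed rises to some 4 to 8 N; 0.09 rad before it the push drops to nothing and the disc jumps ahead into the click. Pushed on from there it resists again with 4 to 7 N (let go, it springs back) until forced out 0.09 rad beyond
- purple_bar: purple soap bar, loose on the table, 64 x 40 x 28 mm, x along its length, origin at the centre of its underside; leave it alone
- cream_bar: cream soap bar, loose on the table, 64 x 40 x 28 mm, x along its length, origin at the centre of its underside; leave it alone
- gourd: small glossy orange-brown gourd, 100 mm wide, 135 mm high, origin under its centre; leave it alone
- balm_jar: amber jar, 56 mm across, 60 mm high, origin under its centre; leave it alone
- tin: steel tin, 70 mm across, 70 mm high, origin under its centre; leave it alone
- brush: small brush lying on the table, origin under it; leave it alone
- nest_bar1: soap bar already in a nest of the index table, 64 x 40 x 28 mm, origin at the centre of its underside; it must stay in its nest
- nest_bar2: soap bar already in a nest of the index table, 64 x 40 x 28 mm, origin at the centre of its underside; it must stay in its nest
- nest_bar3: soap bar already in a nest of the index table, 64 x 40 x 28 mm, origin at the centre of its underside; it must stay in its nest
- nest_bar4: soap bar already in a nest of the index table, 64 x 40 x 28 mm, origin at the centre of its underside; it must stay in its nest
- nest_bar5: soap bar already in a nest of the index table, 64 x 40 x 28 mm, origin at the centre of its underside; it must stay in its nest
There are look-alikes about, which are no part of the job. Leave any black or yellow look-alike of the nest_bar2 alone.

How it is judged:
By the outcome, as a careful person would: the job done as asked, in the order asked, and still so for the second after the job is handed in, with the robot touching nothing.
It also fails if it takes over 64 s, if anything falls off the work surface, if the arm or the gripper's body presses on something with over 40 N, if the wrist force passes 120 N, or if a joint passes its speed limit or range.

## Robot

A 6-joint arm with a two-finger parallel gripper is mounted at the origin on the work surface. World frame = base frame: x ahead of the robot, y to its left, z up, the work surface at z = 0. Lengths are in m, angles in rad, forces in N, time in s.
With the tool pointing down it reaches from about 0.275 to 0.825 m from the base axis. Payload 4.9 kg.
Tool frame: the origin (TCP) lies midway between the tips of the shut fingers; the grasp point (between the pads) lies 19 mm behind it (grip_point_offset is the distance from the TCP to the grasp point, in m); z points along the fingers, y is the line along which they close (so a half turn about z gives the same grasp; the last joint's range is limited). The gripper opens to 85 mm and grips with 20 to 120 N. Pads are 22 mm wide; open, the fingers measure 114 mm over their backs; the gripper's body (76 mm by 85 mm) begins 54 mm behind the grasp point. The pads swing forward as they close: fully open they stand 13 mm farther back than shut.
Start: joints at [-1.297, 0.326, -0.193, 1.052, 0, 1.437], TCP at [0.218, -0.505, 0.231] pointing down, gripper open.
Joint ranges: [-2.65, 2.65], [-0.97, 1.79], [-1.3, 1.35], [-1.93, 2.1], [-1.47, 1.37], [-3.14, 3.14]. Speed limits (rad/s): [2.57, 2.57, 3.14, 3.14, 3.14, 3.14].

## Interface

Orientations are given as a rotation vector (axis times angle).
In Python, from cell import * gives the robot as it stands. Calls block until the motion is done:
- movep(position, orientation): joint-space move of the TCP to a pose.
- move_l(position, velocity=0.15, rot=None, until_force=None): straight line of the TCP; rot=None keeps the orientation; velocity is the mean speed in m/s. With until_force (N) it stops when the force on the tool has changed by that much, and returns True; else False.
- set_joints(angles): joint-space move.
- let_go() and grab(newtons=None): open the fingers fully, or close them until they stop; newtons is the grip in N (None keeps the last).
- sleep(seconds).
- ik(position, orientation): joint angles nearest the present ones, or None.
- get_state(): the state.
- grab_frame(name): name is "scene" or "side" or "wrist"; returns a dict with "img" (384x512x3 uint8, red, green, blue), "fx", "fy", "cx", "cy" (pixels), "cam_to_world" (4x4, takes a point from camera to world coordinates); the wrist camera has in their place "T_tool_cam" (4x4, takes a point from camera to tool coordinates, whose origin is the TCP and whose axes are the flange's). Camera axes: x right, y down, z forward; pixel columns grow to the right and rows downward; lengths in m; the calibration is good to about 2 mm. A picture is of the moment at which its call begins: read the wrist's pose just before it. There is no depth.
A pose or a line that the arm cannot do raises MotionError and nothing moves.
- sign_off(): hands the job in; it is judged then, once.
Trained networks look in the newest picture that a camera, given by its name, has taken for a name from the list of things; names that differ only in an ending like _2 or _b are one class to them, and where a whole thing is asked for, a point or a joint stands for the part that bears it (a point fixed in the world has none). Each returns a list of dicts, best first, with "score" (0 to 1); they miss things now and then, are a little off and sometimes report something else, mostly with a low value. They report only what shows in the picture. A call takes as long as a camera call. They do not tell look-alikes from the thing itself.
- spot_in(camera, name): "centre" ([column, row] in pixels, amid what is visible of it).
- silhouettes(camera, name): "mask" (384x512 bool, what is visible of it) and "centre" ([column, row] in pixels, amid what is visible of it).
- tip_of(camera, name): "centre" ([column, row] in pixels: a listed point, or the origin of a listed thing).
The state is a dict: "clock": time; "q": joint angles; "joint_velocities": joint speeds; "tau": joint torques, N m; "position": TCP position; "eef_rot": TCP orientation; "contact_force": force on the tool from outside, world axes, zero at the start; "wrist_torque": the same for the moment, N m; "finger_gap": opening from 0.0 (shut) to 1.0 (fully open); "grasp_force": force on a finger pad.
Only numpy, scipy, OpenCV 4.12 (cv2) and the standard library are available. Lean on these libraries where they do the work, as an engineer would, in place of code of your own. Each camera call takes 0.05 s, during which the arm holds its last target. There are 200 camera calls.

## Working session

There is one attempt and no reset: what is moved stays moved. The work goes in short steps, each a Python script; the robot and the scene stay as the last script left them, time stands still between calls to the robot, and variables do not carry over. Pictures are saved under pics/ and viewed, at most 10 in all, crops included, and the job is handed in when it is done.

```bash
mkdir -p pics; ls; cat > h.py <<'E'
from cell import *
import numpy as np, cv2
from scipy.spatial.transform import Rotation as R
def frame(n):
    s=get_state(); f=grab_frame(n)
    if n=="wrist":
        T=np.eye(4); T[:3,:3]=R.from_rotvec(s["eef_rot"]).as_matrix(); T[:3,3]=s["position"]
        f["cam_to_world"]=T@np.array(f["T_tool_cam"])
    f["T"]=np.array(f["cam_to_world"]); return f
def toz(f,px,z):
    d=f["T"][:3,:3]@np.array([(px[0]-f["cx"])/f["fx"],(px[1]-f["cy"])/f["fy"],1]); o=f["T"][:3,3]
    return o+d*(z-o[2])/d[2]
def pix(f,p):
    c=np.linalg.inv(f["T"])@np.append(p,1); return np.array([f["fx"]*c[0]/c[2]+f["cx"],f["fy"]*c[1]/c[2]+f["cy"]])
def save(f,n): cv2.imwrite("pics/"+n+".png",f["img"][:,:,::-1])
def down(yaw): # tool z down, tool y at angle yaw in world
    y=np.array([np.cos(yaw),np.sin(yaw),0]); z=np.array([0,0,-1.]); x=np.cross(y,z)
    return R.from_matrix(np.c_[x,y,z]).as_rotvec()
E
python3 - <<'E'
from h import *
ims=[]
for n in ["scene","side"]:
    f=frame(n); save(f,n); ims.append(f["img"]); print(n,f["T"][:3,3].round(3))
    for o,z in [("green_bar",0),("empty_nest",.048),("hub_top",.062),("red_peg_top",.093),("gourd",0),("balm_jar",0),("tin",0),("brush",0),("purple_bar",0),("cream_bar",0)]:
        print(o,[(np.round(d["centre"]),round(d["score"],2),toz(f,d["centre"],z).round(3)[:2]) for d in tip_of(n,o)[:2]])
s=get_state();print(s["clock"],s["eef_rot"])
E
```

```text
pics
scene [ 0.887 -0.706  1.395]
green_bar [(array([192., 272.]), 0.83, array([ 0.462, -0.355]))]
empty_nest [(array([270., 203.]), 0.7, array([ 0.585, -0.041]))]
hub_top [(array([283., 180.]), 0.72, array([0.589, 0.052])), (array([347., 124.]), 0.33, array([0.698, 0.375]))]
red_peg_top [(array([248., 161.]), 0.93, array([0.458, 0.047])), (array([268., 158.]), 0.63, array([0.515, 0.09 ]))]
gourd [(array([344., 124.]), 0.8, array([0.677, 0.42 ]))]
balm_jar [(array([235., 326.]), 0.69, array([ 0.666, -0.441])), (array([257., 184.]), 0.22, array([0.502, 0.031]))]
tin [(array([189., 321.]), 0.98, array([ 0.536, -0.493]))]
brush [(array([268.,  84.]), 0.54, array([0.33 , 0.471]))]
purple_bar [(array([304., 125.]), 0.75, array([0.545, 0.345]))]
cream_bar [(array([269., 109.]), 0.72, array([0.389, 0.357]))]
side [-0.1    1.169  0.853]
green_bar [(array([314., 184.]), 0.52, array([ 0.456, -0.354]))]
empty_nest [(array([254., 196.]), 0.83, array([ 0.594, -0.078])), (array([206., 276.]), 0.56, array([0.498, 0.396]))]
hub_top [(array([238., 209.]), 0.62, array([0.59 , 0.049]))]
red_peg_top [(array([271., 214.]), 0.95, array([0.446, 0.078]))]
gourd [(array([150., 278.]), 0.72, array([0.682, 0.435]))]
balm_jar [(array([278., 166.]), 0.52, array([ 0.67 , -0.449])), (array([272., 213.]), 0.19, array([ 0.515, -0.069]))]
tin [(array([308., 171.]), 0.55, array([ 0.525, -0.463]))]
brush [(array([250., 221.]), 0.23, array([0.561, 0.019]))]
purple_bar [(array([206., 273.]), 0.82, array([0.54 , 0.337])), (array([268., 210.]), 0.66, array([ 0.536, -0.084]))]
cream_bar [(array([240., 297.]), 0.91, array([0.394, 0.381])), (array([210., 213.]), 0.63, array([0.724, 0.036]))]
1.1 [3.07649474e+00 6.36089084e-01 4.50050116e-05]
```

View pics/scene.png

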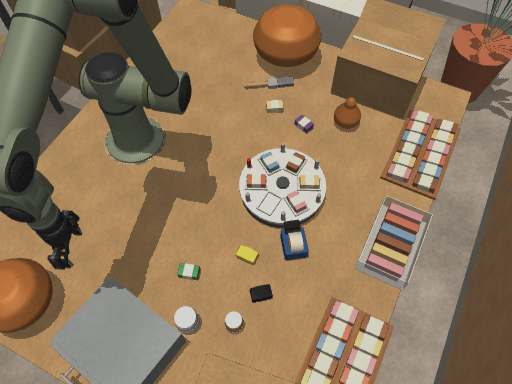

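View pics/side.png

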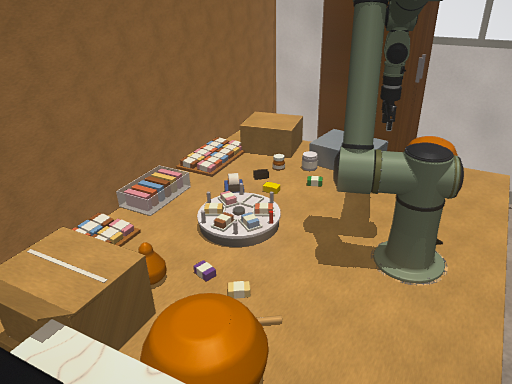

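The scene view shows the green bar at (190,271) and the index table around (283,183), with the empty nest at (270,203) and the red peg at (248,161). The blue applicator is at (295,240). The side view agrees, so I'll go for a close look over the bar.

```bash
python3 - <<'E'
from h import *
for n,p in [("bar",[.459,-.355,.22]),("nest",[.58,-.05,.30])]:
    movep(p,down(np.pi/2)); f=frame("wrist"); save(f,n)
    print(n,get_state()["clock"],f["T"][:3,3].round(3),f["T"][:3,2].round(2))
    if n=="bar":
        for d in silhouettes("wrist","green_bar")[:2]:
            c=max(cv2.findContours(d["mask"].astype(np.uint8),0,1)[0],key=cv2.contourArea)
            w=np.array([toz(f,q[0],.028)[:2] for q in c])*1000
            print(d["score"],np.round(d["centre"]),cv2.minAreaRect(w.astype(np.float32)))
        print([(x["centre"],x["score"],toz(f,x["centre"],0)) for x in tip_of("wrist","green_bar")])
    else:
        for o,z in [("empty_nest",.048),("hub_top",.062),("red_peg_top",.093)]:
            print(o,[(np.round(d["centre"]),round(d["score"],2),toz(f,d["centre"],z).round(4)[:2]) for d in tip_of("wrist",o)[:3]])
print(get_state()["clock"])
cv2.imwrite("pics/both.png",cv2.resize(np.hstack([cv2.imread("pics/bar.png"),cv2.imread("pics/nest.png")]),(800,300)))
E
```

```text
bar 3.0667 [ 0.377 -0.356  0.362] [ 0.32 -0.   -0.95]
0.67 [251. 162.] ((455.8933410644531, -361.0601806640625), (65.7854995727539, 41.38744354248047), 18.880578994750977)
[([251.0, 159.4], 0.6, array([ 0.45937514, -0.36328625,  0.        ]))]
nest 4.4917 [ 0.498 -0.052  0.442] [ 0.32 -0.   -0.95]
empty_nest [(array([267., 156.]), 0.92, array([ 0.5835, -0.04  ]))]
hub_top [(array([340., 168.]), 0.96, array([0.594 , 0.0459]))]
red_peg_top [(array([368.,  37.]), 0.81, array([0.457 , 0.0545])), (array([306.,  94.]), 0.67, array([ 0.5094, -0.0027]))]
4.6417
```

View pics/both.png

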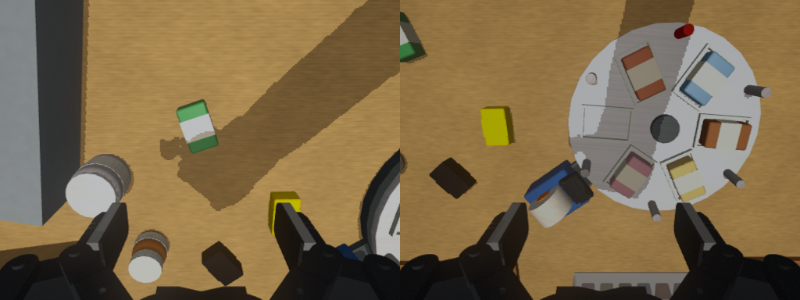

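The left view shows the green bar clear on its own at (196,127), with its long axis near +19°. The right view shows the empty nest at (605,122), the red peg at (684,31), and the applicator just outside the rim at (560,195). I'll grasp the bar, then hover over the nest.

```bash
python3 - <<'E'
from h import *
b=np.radians(18.9)
for y in (b+np.pi/2,b-np.pi/2):
    print(np.round(ik([.457,-.3615,.1],down(y)),2), np.round(ik([.584,-.042,.3],down(y+np.radians(66))),2))
y=b+np.pi/2
movep([.457,-.3615,.09],down(y)); move_l([.457,-.3615,.006],.12)
grab(30); s=get_state(); print(s["finger_gap"],s["grasp_force"],s["position"])
move_l([.457,-.3615,.2],.25); s=get_state(); print(s["finger_gap"],s["grasp_force"],s["clock"])
movep([.584,-.045,.25],down(np.radians(175)))
f=frame("wrist"); save(f,"nest2"); print(get_state()["clock"])
for o,z in [("empty_nest",.048),("hub_top",.062),("red_peg_top",.093),("green_bar",.22)]:
    print(o,[(np.round(d["centre"]),round(d["score"],2),toz(f,d["centre"],z).round(4)[:2]) for d in tip_of("wrist",o)[:6]])
E
```

```text
[-0.8   0.5  -0.28  0.79  0.   -1.13] [-0.2   0.36  0.03  1.24  0.   -1.68]
[-0.8   0.5  -0.28  0.79  0.    2.02] [-0.2   0.36  0.03  1.24  0.    1.46]
0.4627645797155748 32.10616886615753 [ 0.45734752 -0.36183312  0.00666516]
0.45949276215078966 31.379302740097046 8.375
9.725
empty_nest [(array([258., 167.]), 0.69, array([ 0.5849, -0.0446]))]
hub_top [(array([323., 273.]), 0.35, array([0.5208, 0.0832]))]
red_peg_top [(array([390., 260.]), 0.67, array([0.4571, 0.0539])), (array([322., 272.]), 0.2, array([0.527 , 0.0628]))]
green_bar [(array([254., 253.]), 0.89, array([ 0.5883, -0.0359]))]
```

View pics/nest2.png

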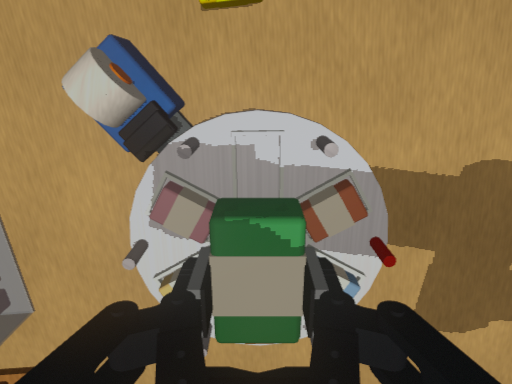

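The held bar is at (256,270), lined up with the nest, whose outer wall is at (257,131). The red peg top is at (390,260) and the opposite steel peg top is near (131,262). I'll fit the hub centre and angle, then check with an overlay.

```bash
cat > fit.py <<'E'
from h import *
from scipy.optimize import least_squares
f=frame("wrist"); print(pix(f,np.append(f["T"][:2,3],0)).round())
u=lambda a:np.array([np.cos(a),np.sin(a)])
P=lambda x,r,t,a,z:np.append(x[:2]+u(x[2]+a)*r+u(x[2]+a+np.pi/2)*t,z)
h=np.pi/2
obs=[((390,260),.135,0,-h,.093),((131,262),.135,0,h,.093),((257.5,131),.1295,0,0,.056)]
r=least_squares(lambda x:np.concatenate([pix(f,P(x,*o[1:]))-o[0] for o in obs]),[.59,.045,-1.6])
x=r.x; print(x,np.degrees(x[2]),r.fun.round(1),"nest",P(x,.09,0,0,.048),"peg",P(x,.135,0,-h,.093))
im=cv2.resize(f["img"][:,:,::-1],None,fx=3,fy=3)
def poly(pts,c): cv2.polylines(im,[np.array([pix(f,p)*3+1 for p in pts]).astype(np.int32)],True,c,1)
for a,b in((.0355,.023),(.0395,.027)): poly([P(x,.09+i*a,j*b,0,.056) for i,j in((1,1),(1,-1),(-1,-1),(-1,1))],(0,0,255))
poly([P(x,.15,0,t,.048) for t in np.linspace(0,2*h*2,90)],(0,255,0))
for k in range(6): poly([P(x,.135+.007*np.cos(t),.007*np.sin(t),h*(1/3+k*2/3),.093) for t in np.linspace(0,6,20)],(255,0,0))
cv2.imwrite("pics/ov.png",im[300:900,380:1180])
# held bar: top plane corners at nominal
s=get_state();print(s["position"])
for d in silhouettes("wrist","green_bar")[:1]:
    c=max(cv2.findContours(d["mask"].astype(np.uint8),0,1)[0],key=cv2.contourArea); print(cv2.boundingRect(c))
    for z in (s["position"][2]-.006,s["position"][2]+.022):
        w=np.array([toz(f,q[0],z)[:2] for q in c])*1000; print(z,cv2.minAreaRect(w.astype(np.float32)))
E
python3 fit.py
```

```text
[257.  82.]
[ 0.59093664  0.04457944 -1.64635518] -94.32920352973792 [ 1.1  0.3 -1.9  1.3  0.8 -1. ] nest [ 0.58414281 -0.04516377  0.048     ] peg [0.45632182 0.05477018 0.093     ]
[ 0.58390405 -0.04592827  0.24988319]
(208, 197, 99, 147)
0.24388319014608736 ((586.5598754882812, -35.34420394897461), (87.3329849243164, 49.845977783203125), 85.83899688720703)
0.27188319014608736 ((584.9779052734375, -53.265872955322266), (70.81303405761719, 40.417015075683594), 85.83909606933594)
```

View pics/ov.png

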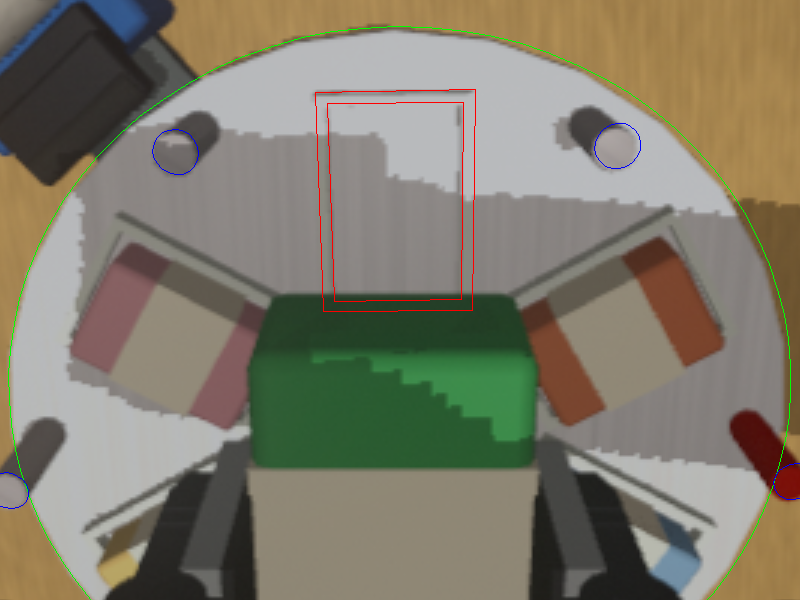

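The overlay matches the disc rim, all the visible pegs and the nest walls. The held bar is at 85.8° against the nest's 85.7°. I'll compute the bar's offset along its length from its top edges (rows 217 and 344), then place it.

```bash
python3 - <<'E'
from h import *
f=frame("wrist"); s=get_state(); p=np.array(s["position"]); zt=p[2]-.006+.028
a,b=toz(f,(257,217),zt),toz(f,(257,343.5),zt); l=toz(f,(209.5,250),zt); r=toz(f,(305,250),zt)
L=np.linalg.norm(a-b); c=(a+b)/2
print("len",L,"width",np.linalg.norm(l-r),"centre-tcp",(c-p)[:2],((l+r)/2-p)[0])
off=np.clip((c-p)[1],-.006,.006) if abs(L-.064)<.004 else 0
n=np.array([.5841,-.0452])
t=np.array([n[0]-(c-p)[0] if abs((c-p)[0])<.002 else n[0], n[1]-off]); print("target",t)
yaw=down(np.radians(175)-np.radians(.2))
move_l([*t,.09],.2,rot=yaw)
hit=move_l([*t,.0525],.03,until_force=3)
s=get_state(); print(hit,s["position"],s["contact_force"],s["clock"])
f=frame("side"); save(f,"side2"); g=frame("wrist"); save(g,"w2")
A=cv2.resize(f["img"][150:260,180:300],(400,367)); B=cv2.resize(g["img"],(400,300))
im=np.zeros((367,800,3),np.uint8); im[:,:400]=A; im[:300,400:]=B; cv2.imwrite("pics/place.png",im[:,:,::-1])
E
```

```text
len 0.06229148634626563 width 0.03900998173606309 centre-tcp [ 0.00162337 -0.00309313] 6.498317174996604e-05
target [ 0.58247663 -0.04210687]
True [ 0.58240164 -0.04208241  0.05466806] [ 1.04087784 -0.8458393   4.53134305] 12.1
```

View pics/place.png

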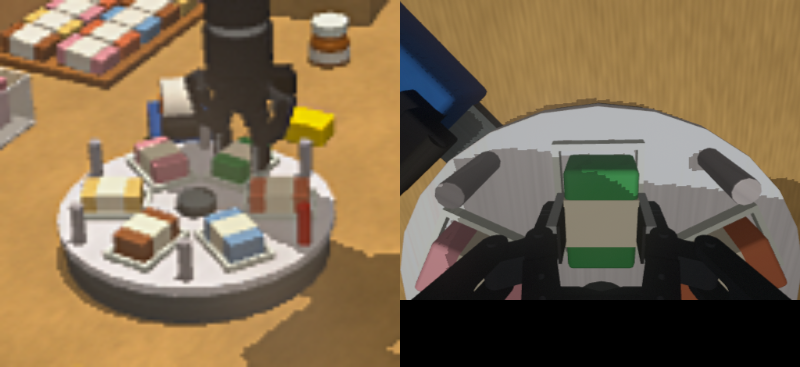

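The bar touched down with its underside at z≈0.048, which is the nest floor, and both views show it inside the walls. I'll release it, back off and check it, then push the red peg in small arc steps while watching the force.

```bash
python3 - <<'E'
from h import *
let_go(); p=get_state()["position"]; move_l([p[0],p[1],.17],.2)
f=frame("wrist"); save(f,"rel"); print(get_state()["clock"])
C=np.array([.5909,.0446]); ph=np.radians(175.7)
grab(20)
def pose(a,back=0,z=.082):
    q=C+.137*np.array([np.cos(a),np.sin(a)])-back*np.array([-np.sin(a),np.cos(a)])
    return [*q,z]
for y in (ph,ph-np.pi):
  for a in (0,.9): j=ik(pose(ph+a,.018),down(y+a)); print(None if j is None else np.round(j,2))
movep(pose(ph,.045,.17),down(ph)); move_l(pose(ph,.045),.15)
s=get_state(); print(s["position"],s["contact_force"],s["clock"],s["finger_gap"])
cv2.imwrite("pics/chk.png",np.hstack([cv2.resize(f["img"],(400,300)),cv2.resize(frame("wrist")["img"],(400,300))])[:,:,::-1])
E
```

```text
13.5
[-0.    0.33 -0.62  0.62 -0.   -1.5 ]
[-0.24  0.37 -0.56  0.64  0.   -2.64]
[-0.    0.33 -0.62  0.62 -0.    1.64]
[-0.24  0.37 -0.56  0.64  0.    0.5 ]
[0.45862238 0.0992524  0.08230788] [-0.69311995 -0.47841171  0.66194518] 15.775 -0.002836697969740104
```

View pics/chk.png

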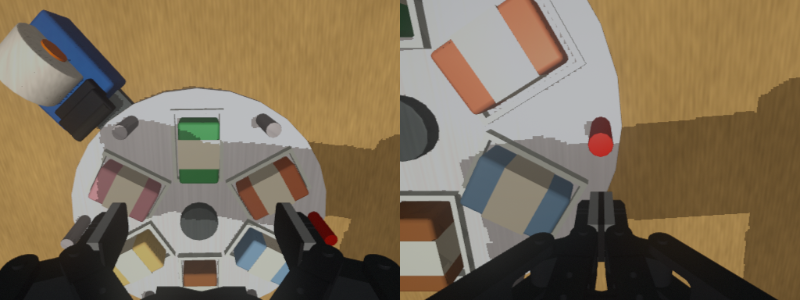

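The left view shows the green bar flat in its nest at (198,150). The right view shows the closed fingers at (600,215), behind the red peg at (600,145) and lined up with it. I'll push now.

```bash
cat > push.py <<'E'
from h import *
C=np.array([.5909,.0446]); ph=np.radians(175.7)
def pose(a,z=.082):
    return [*(C+.137*np.array([np.cos(a),np.sin(a)])),z]
s=get_state(); F0=np.array(s["contact_force"]); a=ph-.045/.137; log=[]; pk=0; done=False
while a-ph < .92 and get_state()["clock"]<50:
    st=.02 if pk<2 else .008
    a+=st; move_l(pose(a),.04,rot=down(a))
    s=get_state(); F=-(np.array(s["contact_force"])-F0)[:2]@np.array([-np.sin(a),np.cos(a)])
    log.append((round(a-ph,3),round(F,1))); 
    if F>12: break
    if pk>3 and F<.8 : done=True; break
    pk=max(pk,F)
print(log,done,s["clock"])
if done:
    a-=.15; move_l(pose(a),.1,rot=down(a)); move_l(pose(a,.2),.2)
    f=frame("scene"); g=frame("wrist"); print(get_state()["clock"])
    cv2.imwrite("pics/end.png",np.hstack([cv2.resize(f["img"][120:250,200:350],(400,347)),cv2.resize(g["img"],(400,347))])[:,:,::-1])
    for n,q in(("scene",f),("wrist",g)):
        for d in tip_of(n,"red_peg_top")[:2]:
            w=toz(q,d["centre"],.093)[:2]-C; print(n,d["score"],np.hypot(*w),(np.arctan2(w[1],w[0])-ph)%(2*np.pi))
E
python3 push.py
```

```text
[(np.float64(-0.308), np.float64(-0.8)), (np.float64(-0.288), np.float64(-0.6)), (np.float64(-0.268), np.float64(-0.3)), (np.float64(-0.248), np.float64(-1.7)), (np.float64(-0.228), np.float64(-0.7)), (np.float64(-0.208), np.float64(-0.8)), (np.float64(-0.188), np.float64(-1.3)), (np.float64(-0.168), np.float64(-0.9)), (np.float64(-0.148), np.float64(-1.6)), (np.float64(-0.128), np.float64(-1.1)), (np.float64(-0.108), np.float64(-0.6)), (np.float64(-0.088), np.float64(-0.7)), (np.float64(-0.068), np.float64(-0.8)), (np.float64(-0.048), np.float64(-0.9)), (np.float64(-0.028), np.float64(0.1)), (np.float64(-0.008), np.float64(0.2)), (np.float64(0.012), np.float64(0.2)), (np.float64(0.032), np.float64(-0.4)), (np.float64(0.052), np.float64(-1.4)), (np.float64(0.072), np.float64(-1.5)), (np.float64(0.092), np.float64(-0.4)), (np.float64(0.112), np.float64(-1.1)), (np.float64(0.132), np.float64(-1.1)), (np.float64(0.152), np.float64(0.2)), (np.float64(0.172), np.float64(-1.0)), (np.float64(0.192), np.float64(-0.5)), (np.float64(0.212), np.float64(-0.8)), (np.float64(0.232), np.float64(-0.9)), (np.float64(0.252), np.float64(0.0)), (np.float64(0.272), np.float64(-0.2)), (np.float64(0.292), np.float64(-1.0)), (np.float64(0.312), np.float64(0.2)), (np.float64(0.332), np.float64(-0.8)), (np.float64(0.352), np.float64(4.6)), (np.float64(0.36), np.float64(5.2)), (np.float64(0.368), np.float64(3.5)), (np.float64(0.376), np.float64(2.6)), (np.float64(0.384), np.float64(1.5)), (np.float64(0.392), np.float64(1.8)), (np.float64(0.4), np.float64(1.1)), (np.float64(0.408), np.float64(1.6)), (np.float64(0.416), np.float64(0.1))] True 26.5333
27.7333
scene 0.8 0.1362409581031847 0.6106234168925813
wrist 0.75 0.13401320821013657 0.5667292599897245
```

View pics/end.png

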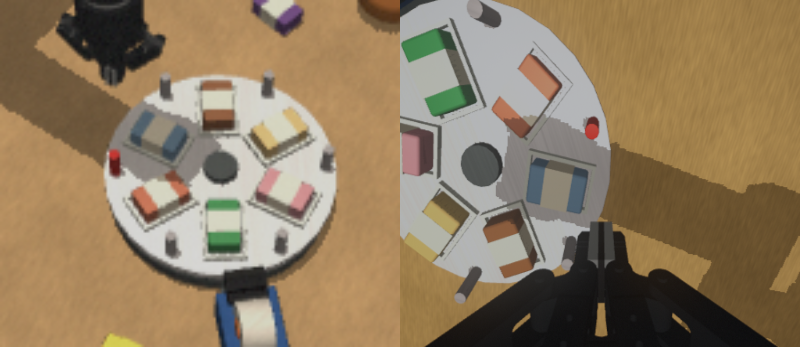

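```bash
python3 - <<'E'
from h import *
C=np.array([.5909,.0446]); ph=np.radians(175.7)
g=frame("wrist"); cv2.imwrite("pics/g.png",g["img"][:,:,::-1])
hsv=cv2.cvtColor(g["img"],cv2.COLOR_RGB2HSV)
m=((hsv[:,:,0]<4)|(hsv[:,:,0]>176))&(hsv[:,:,1]>200)&(hsv[:,:,2]>60)
n,l,st,ce=cv2.connectedComponentsWithStats(m.astype(np.uint8)); print(st[1:],ce[1:].round(1))
for d in tip_of("wrist","red_peg_top")[:1]+tip_of("wrist","hub_top")[:1]: print(d)
q=pix(g,np.append(g["T"][:2,3],0));print("nadir",q)
for a in(.44,.5,.56,.62): print(a,pix(g,[*(C+.135*np.array([np.cos(ph+a),np.sin(ph+a)])),.093]).round(1),pix(g,[*(C+.135*np.array([np.cos(ph+a),np.sin(ph+a)])),.048]).round(1))
E
```

```text
[] []
{'centre': [98.7, 184.8], 'score': 0.64}
nadir [256.32809263  82.02999268]
0.44 [252.4 165.7] [253.  153.7]
0.5 [250.2 155.6] [251.1 144.9]
0.56 [247.4 145.4] [248.7 136.1]
0.62 [243.8 135.2] [245.7 127.4]
```

The left view has the red peg at (115,162) and the green bar seated at (223,225). The right view has the red peg top at (592,131), a disc turn of about 0.56 rad. The push rose when the disc was at about 0.48, so the click should be near 0.66. The disc is probably standing on the crest, not latched. I'll go on with fine steps and track the gap from peg to finger with the wrist camera.

```bash
cat > push2.py <<'E'
from h import *
C=np.array([.5909,.0446]); ph=np.radians(175.7)
def pose(a,z=.082): return [*(C+.137*np.array([np.cos(a),np.sin(a)])),z]
def disc():
    f=frame("wrist"); v=[]
    for d in tip_of("wrist","red_peg_top"):
        w=toz(f,d["centre"],.093)[:2]-C
        if abs(np.hypot(*w)-.135)<.015: return (np.arctan2(w[1],w[0])-ph+np.pi)%(2*np.pi)-np.pi
    return np.nan
a=ph+.266; move_l(pose(a),.15,rot=down(a)); 
F0=np.mean([get_state()["contact_force"] for _ in range(3)],0); print("start disc",disc())
st=.03; log=[]
for b in [.30,.34,.37,.39]+list(np.arange(.40,.505,.01)):
    a=ph+b; move_l(pose(a),.04,rot=down(a))
    s=get_state(); F=-(np.array(s["contact_force"])-F0)[:2]@np.array([-np.sin(a),np.cos(a)])
    d=disc(); log.append((round(float(b),3),round(float(F),1),round(float(d),3),round(float(d-b),3)))
    if F>12 or (b>.40 and d-b>.19): break
for l in log: print(*l)
print(get_state()["clock"])
E
python3 push2.py
```

```text
start disc 0.5620786794692032
0.3 0.9 0.573 0.273
0.34 0.7 0.561 0.221
0.37 -0.1 0.568 0.198
0.39 0.6 0.566 0.176
0.4 0.3 0.569 0.169
0.41 -0.4 0.579 0.169
0.42 0.0 0.572 0.152
0.43 0.5 0.576 0.146
0.44 -0.1 0.594 0.154
0.45 -0.3 nan nan
0.46 0.0 0.652 0.192
32.9167
```

The disc jumped from about 0.59 to 0.65 with nothing pushing it. I'll retreat and check.

```bash
python3 - <<'E'
from h import *
C=np.array([.5909,.0446]); ph=np.radians(175.7)
def pose(a,z=.082): return [*(C+.137*np.array([np.cos(a),np.sin(a)])),z]
a=ph+.266; move_l(pose(a),.1,rot=down(a)); move_l(pose(a,.2),.2)
for i in range(2):
    sleep(.3); g=frame("wrist"); d=tip_of("wrist","red_peg_top")[0]; w=toz(g,d["centre"],.093)[:2]-C
    print(d["score"],np.hypot(*w),(np.arctan2(w[1],w[0])-ph)%(2*np.pi))
f=frame("scene")
cv2.imwrite("pics/end2.png",np.hstack([cv2.resize(f["img"][120:250,200:350],(400,347)),cv2.resize(g["img"],(400,347))])[:,:,::-1]); print(get_state()["clock"])
E
```

```text
0.7 0.1336734788790298 0.6638722805830728
0.56 0.09582775365792065 1.1133835778987233
34.925
```

View pics/end2.png

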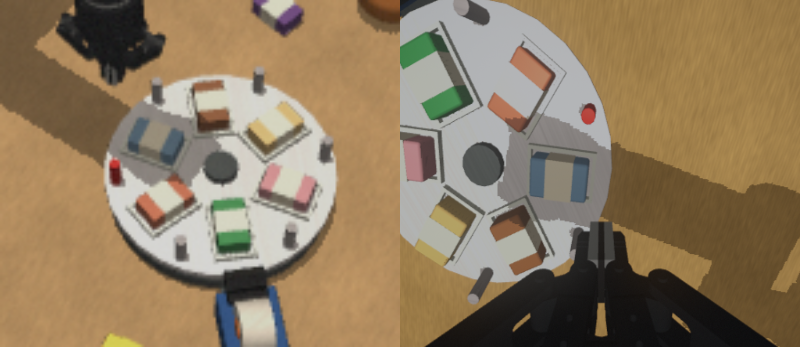

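Both views show the disc about 0.09 rad further on: the red peg moved from (592,131) to (588,113). It rests at 0.66 rad, which matches the predicted click. The green bar lies seated in front of the applicator, and nothing is touching the table.

```bash
python3 -c "
from cell import *
print(sign_off())"
```

```text
the job is handed in; nothing more can be done
None
```

The green bar lies flat in the empty nest, and the table was pushed anticlockwise by its red peg until it jumped about 0.66 rad on, where I judge it latched in the next click (from the camera; the click is unseen); the arm is clear and the job is handed in, with no verdict returned.

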